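# Grease the jar mill's bearing with the push gun

### The job

One front bearing of the jar mill on the pottery bench is due for grease: the one whose yellow dust cap is off. Lift the red push-type grease gun out of the tool rack, press its coupler squarely onto that bare, tilted brass nipple until it snaps home, then keep pushing along the nipple so that the gun's spring-loaded stem goes at least half its stroke into the barrel. Finish while still gripping the gun and holding it pushed in like that, for a couple of seconds before you end; do not disturb the other tools, the clay pot or the sample jar.

Things in the scene. Friction and masses are not known exactly. Their poses are not given: they have to be found in the camera images.
- gun: Red push-type grease gun, loose, hanging upright in one of the rack's holes, round about its axis. Origin: underside of its 46 mm collar, on the axis; z along the axis to the butt, at z 115 mm. Grip the 40 mm wide barrel at z 60 to 80 mm. Below the collar: nose 32 mm wide to z -12, stem 12 mm wide, coupler 30 mm wide with mouth at z -80 and inner seat at z -66 mm. Lift 85 mm to clear the rack.
- stem (a joint): How far the gun's sprung stem is pushed into the barrel: 0 fully out (start), 0.018 m full stroke. It needs about 14 N to start moving and 19.5 N at full stroke. The coupler snaps on at about 11 N, so it snaps first and the stem moves after. It springs back when not pushed.
- coupler_mouth (a point): Centre of the coupler's open mouth on the gun's axis, 14 mm below its inner seat. The mouth is flared, 23 mm narrowing to 19 mm; inside, 5 mm up, four sprung jaws leave an 11 mm opening that the nipple's 16 mm head forces apart.
- coupler_seat (a point): Centre of the flat seat inside the coupler, on the gun's axis. It rests on the nipple's flat top when the coupler is home; it moves with the stem.
- nipple: Bare brass button-head grease nipple, fixed on the left or the right front bearing of the mill (differs). Origin: centre of its base; z is its axis, pointing out, leaning 30 degrees from vertical to the mill's front (its -x). Hexagon 19 mm wide to z 6 mm, neck 9 mm wide, button head 16 mm wide, flat top at z 22 mm. The jaws pass the head's rim with the seat still 2 mm above the top.
- nipple_top (a point): Centre of the nipple's flat top, 22 mm along its axis from its base, some 154 mm above the bench; its z is the nipple's axis. The coupler is home when the coupler's seat is on this point.
- mill: Jar mill, fixed; origin: centre of its underside. Grey cabinet 250 (x) by 360 (y), 70 mm high; two 50 mm rollers along y at x -65 and +65, centred 106 mm high, in green bearing blocks at y -135 and +135; white jar of 140 mm diameter on them from y -80 to +80 mm, top 245 mm high. Front with knobs faces its -x. The other three bearings wear yellow dust caps.
- rack: Blue sheet-steel tool rack, fixed, 260 mm long (x), 76 mm wide (y), plate top 95 mm above the bench, three 34 mm holes at x -80, 0 and +80 mm; the gun and two drivers hang in them in any order, so close the fingers along the rack's y, across the row. Origin: centre of its underside.
- nut_driver: Yellow-handled nut driver hanging in the rack, handle 38 mm wide (44 mm guard), 85 mm above the plate; leave alone. Origin: underside of its guard.
- screwdriver: Blue-handled screwdriver hanging in the rack, same shape as the nut driver; leave alone. Origin: underside of its guard.
- pot: Small terracotta cup, 84 mm wide, 85 mm high, standing on the bench in front of the mill; leave alone. Origin: centre of its underside.
- sample_jar: Amber sample jar with white lid, 60 mm wide, 75 mm high, standing on the bench beyond the rack; leave alone. Origin: centre of its underside.
Mind the look-alikes: they are no part of the job. What is meant by the gun is not green or orange, and is the smaller of those in its own colour.

How it is judged:
On the way, in this order (a step that is already met when the one before it is completed fails the run):
1. the gun is gripped and its coupler is lifted clear above the rack's plate (height (world z) of coupler_mouth above 0.097 m and contact force between the fingers and gun above 2 N), for 0.1 s.
2. the coupler has snapped home on the bare nipple: seat within 1.6 mm of the nipple's top along its axis and 3 mm overall, axes within 0.14 rad (z of coupler_seat in the frame of nipple_top below 0.0016 m and distance between coupler_seat and nipple_top below 0.003 m and angle between the z axis of gun and the z axis of nipple, either way round below 0.14 rad), for 0.1 s.
3. with the coupler home, the stem is pushed in by at least half its stroke (9 mm) and held for a second (value of joint stem above 0.0088 m and distance between coupler_seat and nipple_top below 0.003 m), for 1 s.
At the end, for the whole second after the job is handed in: Gun still gripped and at rest, coupler home on the bare nipple (seat within 3 mm of its top, 1.6 mm along its axis; square within 0.14 rad), pressing over 8 N, stem at least 8.8 of 18 mm in; gun on neither mill nor rack; drivers, pot and jar within 15 mm of their start (all of step 3 and z of coupler_seat in the frame of nipple_top below 0.0016 m and angle between the z axis of gun and the z axis of nipple, either way round below 0.14 rad and contact force between gun and nipple above 8 N and contact force between the fingers and gun above 2 N and contact force between gun and mill below 1 N and contact force between gun and rack below 1 N and linear speed of gun below 0.02 m/s and distance of each of nut_driver, screwdriver, pot, sample_jar from where it was at the start of the episode below 0.015 m); the arm keeps its last pose, push and grip.
It fails at once if a driver is pulled from the rack or knocked over (distance of any of nut_driver, screwdriver from where it was at the start of the episode above 0.03 m).
It fails at once if the clay pot or the sample jar is knocked over or pushed away (distance of any of pot, sample_jar from where it was at the start of the episode above 0.03 m or angle between any of pot, sample_jar's own z axis and vertical above 0.4 rad).
It also fails if it takes over 38 s, if anything falls off the work surface, if the arm or the gripper's body presses on something with over 40 N, if the wrist force passes 120 N, or if a joint passes its speed limit or range.

### The arm

A 6-joint arm with a two-finger parallel gripper is mounted at the origin on the work surface. World frame = base frame: x ahead of the robot, y to its left, z up, the work surface at z = 0. Lengths are in m, angles in rad, forces in N, time in s.
With the tool pointing down it reaches from about 0.4 to 0.825 m from the base axis. Payload 7 kg.
Tool frame: the origin (TCP) lies midway between the tips of the shut fingers; the grasp point (between the pads) lies 19 mm behind it; z points along the fingers, y is the line along which they close (so a half turn about z gives the same grasp; the last joint's range is limited). The gripper opens to 88 mm and grips with 3 to 60 N. Pads are 19 mm wide; open, the fingers measure 130 mm over their backs; the gripper's body (78 mm by 193 mm) begins 47 mm behind the grasp point.
Start: joints at [1.431, 0.359, 0.012, 0, -1.224, -0.288], TCP at [0.28, 0.614, 0.227] pointing down, gripper open.
Joint ranges: [-3.07, 3.07], [-1.43, 2.12], [-1.02, 1.25], [-3.03, 1.67], [-3.05, -0], [-3.03, 3.03]. Speed limits (rad/s): [2.39, 2.39, 3.01, 3.14, 3.14, 3.14].

### API

Orientations are given as [roll, pitch, yaw] about the fixed x, y, z axes, in that order (R = Rz(yaw) Ry(pitch) Rx(roll)).
In Python, from station import telemetry, eyes, ticket, recognise, trace gives the robot as it stands. The module is installed in compiled form; this text tells all that it offers.
- The arm moves only by the tool servo_tool, never from a script. Its argument "series" is a list that holds one entry, the list of rows, each a list of 4 numbers: the shift along the tool's x, y, z in mm, then the turn about the tool's z in rad. In form: [[[x, y, z, roll], ...]]. A call has exactly 10 rows; each row shifts and turns the commanded pose from where the row before left it, along the tool's axes as they then stand; what a row does not reach is not made up. A row lasts 1/12 s, in which the tool goes at most 41.7 mm and 7.16 degrees, less where a joint would pass 70% of its speed; a pose out of reach is approached as far as the arm can. A call is refused whole if a number of a shift passes 41.7 or a number of a turn 0.125, either way. A call with a gripper value outside its range is refused whole. "claw" is the gripper's target within -1 to 1 (shut at 1, half-way at 0, fully open at -1), set as the call begins (left out, the last holds). The fingers move at their own pace and stop on an object; "grip_force" is the grip in N (left out, the last holds). Time passes only in rows, so rows that do not move let the fingers close, or fill a call up. It gives the time, the measured TCP pose, the force, the opening and the grip force at its end, in the units of the state.
- telemetry.get_state(): the state, without advancing time (a new reading comes with each control period).
- eyes.grab_frame(name): name is "side" or "top"; returns the picture (384x512x3 uint8, red, green, blue); there is no depth.
- eyes.calibration(name): a dict with "mtx" (3x3 intrinsics, pixels), "rvec" (rotation vector, rad) and "tvec" (3), from world to camera coordinates, as OpenCV has them. Camera axes: x right, y down, z forward; pixel columns grow to the right and rows downward; lengths in m; the calibration is good to about 2 mm. A picture is of the moment at which its call begins. calibration takes no time and is no camera call.
- ticket.job_done(): hands the job in; it is judged then, once.
Trained networks look in the newest picture that a camera, given by its name, has taken for a name from the list of things; names that differ only in an ending like _2 or _b are one class to them, and where a whole thing is asked for, a point or a joint stands for the part that bears it (a point fixed in the world has none). Each returns a list of dicts, best first, with "conf" (0 to 1); they miss things now and then, are a little off and sometimes report something else, mostly with a low value. They report only what shows in the picture. A call takes as long as a camera call. They do not tell look-alikes from the thing itself.
- recognise(camera, name): "position" ([x, y, z] in m, in world coordinates, good to about 4 mm: the middle of the surface that is visible of it).
- trace(camera, name): "mask" (384x512 bool, what is visible of it).
The state is a dict: "t": time; "q": joint angles; "qd": joint speeds; "joint_efforts": joint torques, N m; "eef_pos": TCP position; "ee_rot": TCP orientation; "force": force on the tool from outside, world axes, zero at the start; "moment": the same for the moment, N m; "width": finger opening in m; "gripper_force": force on a finger pad.
Only numpy, scipy, OpenCV 4.12 (cv2) and the standard library are available. Lean on these libraries where they do the work, as an engineer would, in place of code of your own. Each camera call takes 0.05 s, during which the arm holds its last target. There are 200 camera calls.

## Working session

There is one attempt and no reset: what is moved stays moved. The work goes in short steps, Python scripts to look and compute and a tool call to move; the robot and the scene stay as the last step left them, time stands still between calls to the robot, and variables do not carry over. Pictures are saved under pics/ and viewed, at most 10 in all, crops included, and the job is handed in when it is done.

Besides the shell and the picture viewer there is one more tool, called as a command line: name --argument value ..., lists and objects as JSON in quotes. servo_tool: Moves the arm, as the interface text tells. Its arguments: {"type":"object","properties":{"series":{"type":"array"},"claw":{"type":"number"},"grip_force":{"type":"number"}},"required":["series"]}

```bash
mkdir -p pics && ls && cat > h.py <<'E'
import numpy as np, cv2
from station import telemetry, eyes, ticket, recognise, trace
def save(cam,name,crop=None,s=1):
    im=eyes.grab_frame(cam)
    o=im if crop is None else im[crop[1]:crop[3],crop[0]:crop[2]]
    o=cv2.resize(o,None,fx=s,fy=s,interpolation=cv2.INTER_CUBIC)
    cv2.imwrite('pics/'+name,o[:,:,::-1]); return im
def cal(cam):
    c=eyes.calibration(cam); R=cv2.Rodrigues(np.array(c['rvec'],float))[0]
    return np.array(c['mtx'],float),R,np.array(c['tvec'],float).ravel()
def proj(cam,p):
    K,R,t=cal(cam); q=(R@np.atleast_2d(p).T).T+t; q=q@K.T; return q[:,:2]/q[:,2:]
def ray(cam,uv):
    K,R,t=cal(cam); d=R.T@np.linalg.inv(K)@np.array([uv[0],uv[1],1.]); return -R.T@t,d/np.linalg.norm(d)
def atz(cam,uv,z):
    o,d=ray(cam,uv); return o+d*(z-o[2])/d[2]
def tri(uv1,uv2):
    o1,d1=ray('side',uv1);o2,d2=ray('top',uv2)
    s=np.linalg.lstsq(np.c_[d1,-d2],o2-o1,rcond=None)[0]
    a,b=o1+s[0]*d1,o2+s[1]*d2; return (a+b)/2,np.linalg.norm(a-b)
E
python3 - <<'E'
from h import *
np.set_printoptions(precision=4,suppress=True)
a=save('side','s0.png',s=1.5);b=save('top','t0.png',s=1.5)
for cam in('side','top'):
    K,R,t=cal(cam);print(cam,K[0,0],-R.T@t,R[2])
    for n in['gun','nipple','mill','rack','nut_driver','screwdriver','pot','sample_jar']:
        print(n,[(np.round(r['position'],3).tolist(),round(r['conf'],2),proj(cam,r['position'])[0].round().tolist()) for r in recognise(cam,n)])
s=telemetry.get_state();print(s['t'],s['eef_pos'],s['ee_rot'],s['force'],s['width'])
E
```

```text
pics
side 356.99150334746423 [ 0.0795 -0.6213  0.7209] [ 0.486   0.6066 -0.6292]
gun [([0.554, -0.291, 0.164], 0.98, [334.0, 222.0]), ([0.586, -0.166, 0.14], 0.69, [304.0, 195.0]), ([0.648, -0.386, 0.177], 0.61, [398.0, 222.0]), ([0.485, -0.176, 0.146], 0.59, [276.0, 214.0])]
nipple [([0.551, -0.29, 0.161], 0.51, [333.0, 223.0])]
mill [([0.559, 0.067, 0.116], 0.69, [239.0, 165.0])]
rack [([0.459, -0.296, 0.069], 0.87, [302.0, 273.0]), ([0.554, -0.287, 0.164], 0.38, [333.0, 221.0])]
nut_driver [([0.476, -0.286, 0.145], 0.94, [307.0, 244.0])]
screwdriver [([0.396, -0.28, 0.151], 0.81, [277.0, 259.0])]
pot [([0.336, 0.18, 0.065], 0.78, [154.0, 191.0]), ([0.486, 0.232, 0.143], 0.4, [187.0, 142.0])]
sample_jar [([0.716, -0.289, 0.051], 0.93, [370.0, 224.0])]
top 347.12116244421236 [ 0.4004 -0.0751  1.0677] [ 0.145   0.0022 -0.9894]
gun [([0.654, -0.369, 0.214], 0.76, [368.0, 144.0]), ([0.562, -0.276, 0.205], 0.68, [331.0, 179.0]), ([0.592, -0.15, 0.191], 0.66, [281.0, 169.0]), ([0.494, -0.162, 0.191], 0.57, [286.0, 206.0])]
nipple [([0.49, 0.231, 0.15], 0.48, [136.0, 208.0]), ([0.336, 0.217, 0.047], 0.18, [150.0, 265.0])]
mill []
rack [([0.472, -0.258, 0.094], 0.78, [317.0, 218.0])]
nut_driver [([0.486, -0.269, 0.168], 0.78, [326.0, 211.0])]
screwdriver [([0.411, -0.26, 0.179], 0.62, [324.0, 240.0])]
pot [([0.337, 0.212, 0.048], 0.83, [151.0, 265.0])]
sample_jar [([0.725, -0.274, 0.072], 0.77, [319.0, 134.0])]
0.9 [0.2801 0.6141 0.2266] [ 3.1416 -0.     -0.4278] [-0.3653  0.1765 -0.3805] 0.08720669045687057
```

View pics/s0.png

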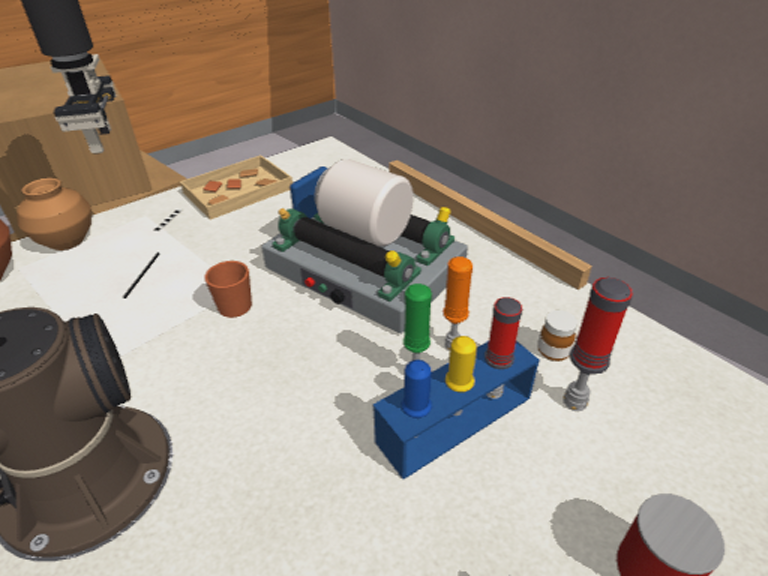

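View pics/t0.png

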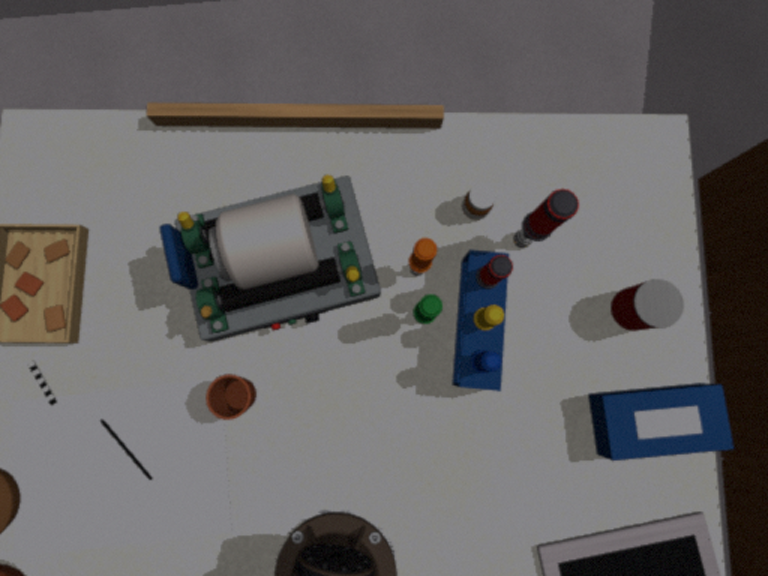

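Candidates (side-view pixels at 512 px scale): small red gun in the rack at (336,221), larger red gun standing free at (400,217), green one at (278,212), orange one at (306,193). I choose the small red gun in the rack. The bare nipple is the brass one at (189,142) in the side view and (138,208) in the top view; the other three bearings wear yellow caps. Next I check both in a close crop.

```bash
python3 - <<'E'
from h import *
s=eyes.grab_frame('side');t=eyes.grab_frame('top')
np.save('s.npy',s);np.save('t.npy',t)
def c(im,x,y,w,h,k): return cv2.resize(im[y:y+h,x:x+w],(w*k,h*k),interpolation=cv2.INTER_CUBIC)
# side rack/gun 130x100, top rack ; nipple side/top
a=np.hstack([c(s,250,180,130,98,3),c(t,290,160,130,98,3)])
b=np.hstack([c(s,170,125,65,49,6),c(t,115,185,65,49,6)])
cv2.imwrite('pics/c1.png',np.vstack([a,b])[:,:,::-1])
a=np.hstack([c(s,165,95,160,130,5)]);cv2.imwrite('pics/c2.png',a[:,:,::-1][:600,:800])
a=c(t,100,110,160,120,5);cv2.imwrite('pics/c3.png',a[:,:,::-1])
E
```

```text
(no output)
```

View pics/c1.png

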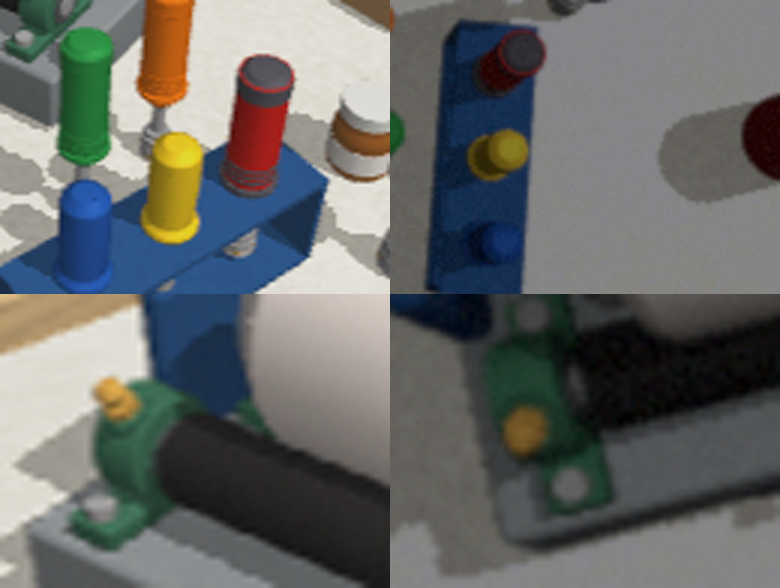

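View pics/c2.png

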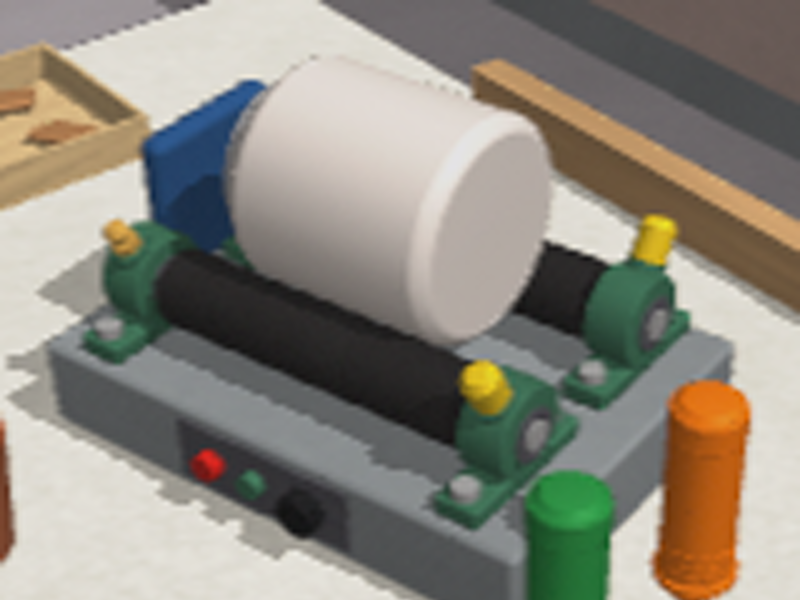

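View pics/c3.png

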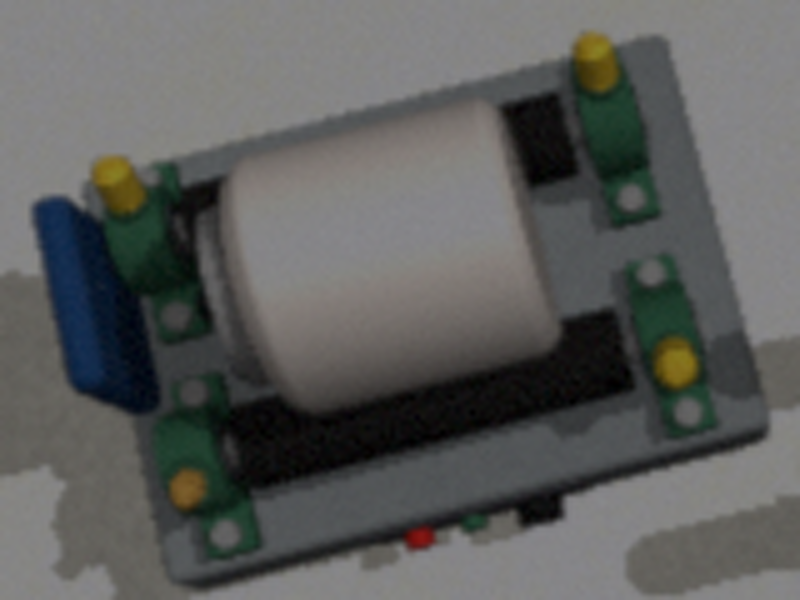

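```bash
python3 - <<'E'
from h import *
from scipy.optimize import least_squares
np.set_printoptions(precision=4,suppress=True)
f=lambda U,V,ox,oy,k=5:((U+.5)/k-.5+ox,(V+.5)/k-.5+oy)
S=lambda U,V:f(U,V,165,95); T=lambda U,V:f(U,V,100,110)
obs=[('side',(-.125,.18,.07),S(50,347)),('side',(.125,-.18,.07),S(734,346)),('side',(-.125,-.18,.07),S(512,562)),
('top',(-.125,.18,.07),T(169,574)),('top',(-.125,-.18,.07),T(767,426)),('top',(.125,-.18,.07),T(663,38)),('top',(.125,.18,.07),T(84,186)),
('side',(-.0917,.135,.1525),S(117,228)),('top',(-.0917,.135,.1525),T(187,489))]
def pose(p,m): c,s=np.cos(p[2]),np.sin(p[2]); m=np.array(m); return np.array([p[0]+c*m[0]-s*m[1],p[1]+s*m[0]+c*m[1],m[2]])
def res(p): return np.concatenate([proj(c,pose(p,m))[0]-o for c,m,o in obs])
r=least_squares(res,[.55,.1,-.2],loss='soft_l1');print(r.x,np.degrees(r.x[2]));print(res(r.x).reshape(-1,2))
print('nipple tri (head)',tri(obs[-2][2],obs[-1][2]),'model top',pose(r.x,(-.0927,.135,.154)))
# mask centroid
for cam in('side','top'):
    eyes.grab_frame(cam)
    for n in('nipple','gun','rack'):
        for q in trace(cam,n)[:4]:
            v,u=np.nonzero(q['mask']);print(cam,n,q['conf'],len(u),u.mean(),v.mean(),u.min(),u.max(),v.min(),v.max())
E
```

```text
[0.6127 0.1223 0.2633] 15.087336578676874
[[-1.1418 -1.4479]
 [ 1.645  -0.9718]
 [ 0.5154  0.2322]
 [-0.463   2.1891]
 [ 1.528   0.4961]
 [ 1.2794 -1.725 ]
 [-0.6228 -2.0936]
 [-0.2911 -0.3449]
 [-0.4539  1.1813]]
nipple tri (head) (array([0.4913, 0.2291, 0.1503]), np.float64(0.0024759314143204705)) model top [0.4881 0.2285 0.154 ]
side nipple 0.51 40 188.125 142.125 185 191 139 145
side gun 0.9 910 334.5725274725275 224.4208791208791 323 347 198 265
side gun 0.84 859 303.639115250291 196.78812572759023 295 314 171 232
side gun 0.63 770 277.5844155844156 212.8974025974026 268 286 189 239
side gun 0.61 2025 397.39802469135805 223.6883950617284 375 420 184 273
side rack 0.61 4508 300.3853149955634 273.66171251109137 249 358 228 318
top gun 0.87 344 280.8401162790698 170.3168604651163 272 290 158 183
top gun 0.67 923 364.00433369447455 144.84832069339112 341 385 126 165
top gun 0.63 289 285.318339100346 205.02768166089965 276 295 196 214
top gun 0.61 362 328.8756906077348 180.53867403314916 317 341 170 191
top rack 0.59 2160 317.5634259259259 216.05092592592592 301 337 166 260
```

```bash
python3 - <<'E'
from h import *
from scipy.optimize import least_squares
np.set_printoptions(precision=4,suppress=True)
b1,b2=(338.9,203.6),(334.3,177.0)
print('butt',tri(b1,b2),atz('side',b1,.21),atz('top',b2,.21))
c=[np.array(x)/1.5-.2 for x in((465,252),(508,256),(501,389),(455,384))]
P=np.array([atz('top',x,.095) for x in c]);print(P, 'centre',P.mean(0))
d=(P[0]+P[1]-P[2]-P[3])/2;print('len',np.linalg.norm(d),'yaw',np.arctan2(d[1],d[0]),'w',np.linalg.norm(P[0]-P[1]))
cs=[np.array(x)/1.5-.2 for x in((375,406),(403,437),(537,361),(508,346))]
Q=np.array([atz('side',x,.095) for x in cs]);print(Q)
d=(Q[2]-Q[1]);print(np.linalg.norm(d),np.arctan2(d[1],d[0]))
# silhouette fit of a vertical gun to masks: IoU over x,y
from scipy.optimize import minimize
S={}
for cam in('side','top'):
    eyes.grab_frame(cam)
    u0=dict(side=334,top=329)[cam]
    for q in trace(cam,'gun'):
        v,u=np.nonzero(q['mask'])
        if abs(u.mean()-u0)<4:S[cam]=q['mask']
prof=[(0,.023),(.006,.023),(.006,.02),(.115,.02)]
a=np.linspace(0,2*np.pi,40)
def sil(cam,x,y):
    m=np.zeros((384*4,512*4),np.uint8)
    p=np.array([(x+r*np.cos(t),y+r*np.sin(t),.095+z) for z,r in prof for t in a])
    h=cv2.convexHull(((proj(cam,p)+.5)*4).astype(np.float32)).astype(int); cv2.fillConvexPoly(m,h,255)
    return cv2.resize(m,(512,384),interpolation=cv2.INTER_AREA)/255
zlim=proj('side',[.55,-.28,.095])[0]
for cams in(['side'],['top'],['side','top']):
    def cost(p):
        e=0
        for c in cams:
            M=S[c].astype(float).copy()
            s=sil(c,*p)
            if c=='side': M[240:]=0; s=s.copy(); s[240:]=0
            e+=np.abs(M-s).sum()
        return e
    r=minimize(cost,[.556,-.283],method='Nelder-Mead',options=dict(initial_simplex=[[.55,-.29],[.565,-.29],[.555,-.27]]));print(cams,r.x,r.fun)
E
```

```text
butt (array([ 0.5689, -0.2843,  0.2046]), np.float64(0.0004849073959142886)) [ 0.5641 -0.288   0.21  ] [ 0.5677 -0.2829  0.21  ]
[[ 0.6163 -0.2413  0.095 ]
 [ 0.6092 -0.3231  0.095 ]
 [ 0.3599 -0.3035  0.095 ]
 [ 0.3682 -0.2191  0.095 ]] centre [ 0.4884 -0.2718  0.095 ]
len 0.24960067087874213 yaw -0.08391848569148326 w 0.08209943531418895
[[ 0.3627 -0.2331  0.095 ]
 [ 0.3602 -0.2979  0.095 ]
 [ 0.609  -0.3259  0.095 ]
 [ 0.5989 -0.276   0.095 ]]
0.2503851675759801 -0.1119975195298414
['side'] [ 0.5588 -0.2891] 114.33333333333333
['top'] [ 0.5697 -0.2822] 64.58823529411765
['side', 'top'] [ 0.5679 -0.2837] 237.85098039215686
```

The crops show the small red gun with its dark butt in the rack's far hole, butt at side (339,204) and top (334,177). The bare brass nipple has its head at side (188,141) and top (137,208), on the left front bearing. The mill is yawed about 15° and the rack about -5°.

The tool can only yield turns about its own z, so the tool cannot tilt. My plan is to grip the gun with the fingers along the mill's y when at the nipple, hook the coupler over the head, and let the gun pivot between the pads to 30°. First move is up and across.

servo_tool --series '[[[19, 29.5, -12, -0.034], [19, 29.5, -12, -0.034], [19, 29.5, -12, -0.034], [19, 29.5, -12, -0.034], [19, 29.5, -12, -0.034], [19, 29.5, -12, -0.034], [19, 29.5, -12, -0.034], [19, 29.5, -12, -0.034], [19, 29.5, -12, -0.034], [19, 29.5, -12, -0.034]]]' --claw -1 --grip_force 20

```text
t: 2.43
eef_pos: [0.3824, 0.2785, 0.3477]
ee_rot: [-3.14, -0.001, -0.086]
force: [1.6, 0.3, -0.5]
width: 0.0874
gripper_force: 0.0
```

servo_tool --series '[[[14.7, 33.8, 0, 0], [14.7, 33.8, 0, 0], [14.7, 33.8, 0, 0], [14.7, 33.8, 0, 0], [14.7, 33.8, 0, 0], [14.7, 33.8, 0, 0], [14.7, 33.8, 0, 0], [14.7, 33.8, 0, 0], [14.7, 33.8, 0, 0], [14.7, 33.8, 0, 0]]]'

```text
t: 3.27
eef_pos: [0.4993, -0.0713, 0.347]
ee_rot: [-3.141, -0.001, -0.088]
force: [1.4, 1.1, -0.3]
width: 0.0873
gripper_force: 0.0
```

servo_tool --series '[[[14.7, 33.8, 0, 0], [14.7, 33.8, 0, 0], [14.7, 33.8, 0, 0], [14.7, 33.8, 0, 0], [14.7, 33.8, 0, 0], [14.7, 33.8, 0, 0], [0, 0, 20, 0], [0, 0, 20, 0], [0, 0, 20, 0], [0, 0, 0, 0]]]'

```text
t: 4.1
eef_pos: [0.5674, -0.2786, 0.2819]
ee_rot: [-3.14, 0.007, -0.089]
force: [-0.9, -0.2, -1.5]
width: 0.0874
gripper_force: 0.0
```

servo_tool --series '[[[0, 2, 18, 0], [0, 2, 18, 0], [0, 0, 18, 0], [0, 0, 18, 0], [0, 0, 18, 0], [0, 0, 18, 0], [0, 0, 14, 0], [0, 0, 8, 0], [0, 0, 0, 0], [0, 0, 0, 0]]]'

```text
t: 4.93
eef_pos: [0.5694, -0.2832, 0.1575]
ee_rot: [3.141, -0.0, -0.087]
force: [-0.7, 0.8, -0.3]
width: 0.0877
gripper_force: 0.0
```

```bash
python3 - <<'E'
from h import *
s=telemetry.get_state();print(s['eef_pos'],s['ee_rot'],s['force'],s['t'])
im=save('side','s1.png',(240,140,440,290),4)
E
```

```text
[ 0.56939153 -0.2831792   0.1574747 ] [ 3.14112037e+00 -4.97722141e-04 -8.73122015e-02] [-0.71921175  0.75791603 -0.34486918] 4.9333
```

View pics/s1.png

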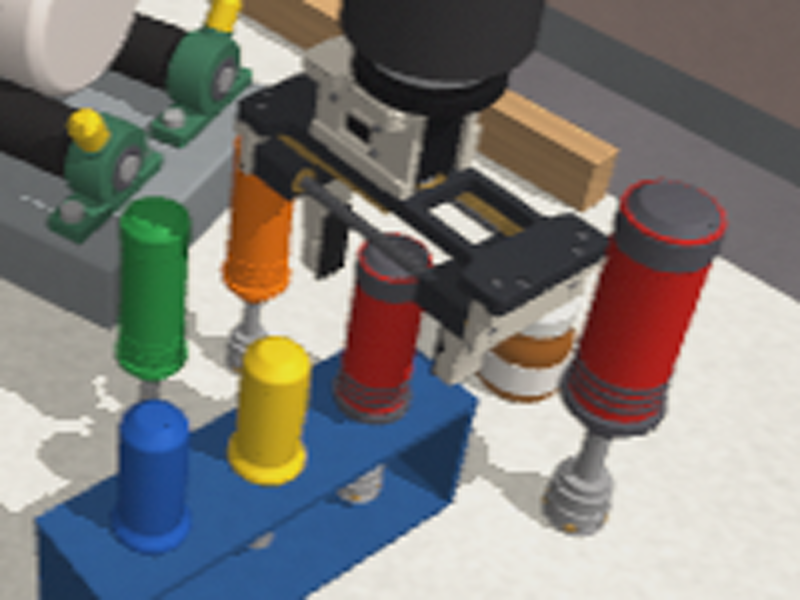

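The gun (butt at crop (397,255)) stands between the fingers, with tips at about (325,275) and (455,375). I lower it 4 mm more, then close.

servo_tool --series '[[[0, 0, 4, 0], [0, 0, 0, 0], [0, 0, 0, 0], [0, 0, 0, 0], [0, 0, 0, 0], [0, 0, 0, 0], [0, 0, 0, 0], [0, 0, 0, 0], [0, 0, 0, 0], [0, 0, 0, 0]]]' --claw 1 --grip_force 25

```text
t: 5.82
eef_pos: [0.5689, -0.2832, 0.1526]
ee_rot: [3.141, -0.0, -0.088]
force: [1.2, -1.2, 0.1]
width: 0.0398
gripper_force: 25.0
```

servo_tool --series '[[[0, 0, -15, 0], [0, 0, -22, 0], [0, 0, -22, 0], [0, 0, -22, 0], [0, 0, -22, 0], [0, 0, -22, 0], [0, 0, -22, 0], [0, 0, -22, 0], [0, 0, -22, 0], [0, 0, -19, 0]]]'

```text
t: 6.65
eef_pos: [0.5684, -0.2826, 0.3627]
ee_rot: [-3.141, 0.002, -0.088]
force: [-0.4, 0.6, -5.7]
width: 0.0397
gripper_force: 25.0
```

servo_tool --series '[[[-8, -32, 0, -0.0195], [-8, -32, 0, -0.0195], [-8, -32, 0, -0.0195], [-8, -32, 0, -0.0195], [-8, -32, 0, -0.0195], [-8, -32, 0, -0.0195], [-8, -32, 0, -0.0195], [-8, -32, 0, -0.0195], [-8, -32, 0, -0.0195], [-8, -32, 0, -0.0195]]]'

```text
t: 7.48
eef_pos: [0.4875, 0.0379, 0.3613]
ee_rot: [-3.141, 0.002, 0.108]
force: [0.2, 0.2, -4.9]
width: 0.0396
gripper_force: 25.0
```

servo_tool --series '[[[4.7, -23.4, 0, -0.0194], [4.7, -23.4, 5, -0.0194], [4.7, -23.4, 5, -0.0194], [4.7, -23.4, 5, -0.0194], [4.7, -23.4, 5, -0.0194], [4.7, -23.4, 5, -0.0194], [4.7, -23.4, 5, -0.0194], [4.7, -23.4, 5, -0.0194], [0, 0, 5, 0], [0, 0, 0, 0]]]'

```text
t: 8.32
eef_pos: [0.492, 0.2278, 0.3198]
ee_rot: [3.14, 0.005, 0.264]
force: [-1.4, -0.2, -5.8]
width: 0.0399
gripper_force: 25.0
```

```bash
python3 - <<'E'
from h import *
s=telemetry.get_state();print(s['eef_pos'],s['ee_rot'],s['force'],s['t'])
a=eyes.grab_frame('side');b=eyes.grab_frame('top')
np.save('s2.npy',a);np.save('t2.npy',b)
c=lambda im,x,y,w,h,k:cv2.resize(im[y:y+h,x:x+w],(w*k,h*k),interpolation=cv2.INTER_CUBIC)
o=np.hstack([c(a,160,90,66,100,6),c(b,105,150,66,100,6)]);cv2.imwrite('pics/c4.png',o[:,:,::-1])
p=s['eef_pos']; print([proj(k,[p[0],p[1],p[2]+.019-.1566])[0] for k in('side','top')])
E
```

```text
[0.49198187 0.22781593 0.31976902] [3.14049167 0.00493628 0.26398996] [-1.4203364  -0.16981526 -5.8141907 ] 8.3167
[array([187.39604943, 131.05029117]), array([133.21876227, 206.28170619])]
```

View pics/c4.png

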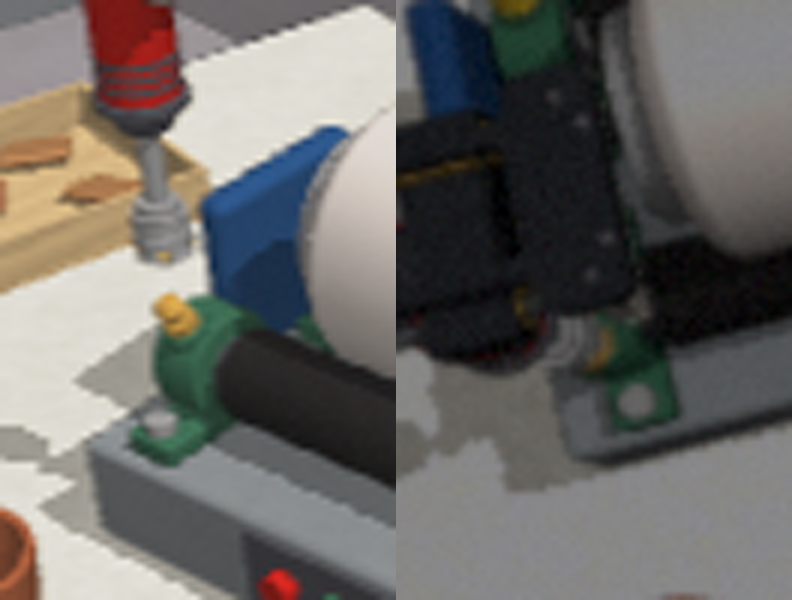

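```bash
cat > fit.py <<'E'
from h import *
from scipy.optimize import minimize
np.set_printoptions(precision=4,suppress=True)
S=np.load('s.npy').astype(float);T=np.load('t.npy').astype(float)
def brass(im,box):
    x,y,w,h=box;c=im[y:y+h,x:x+w]; k=(c[...,0]-c[...,2])/(c.sum(2)+1)
    return k
e=np.array([np.cos(.263),np.sin(.263),0]);a=-.5*e+np.array([0,0,.866]);f=np.cross(a,e);f/=np.linalg.norm(f);g=np.cross(f,a)
th=np.linspace(0,2*np.pi,24)
segs=[((0,.006),.0101),((.006,.016),.0045),((.016,.022),.008)]
def sil(cam,N,box):
    x,y,w,h=box;m=np.zeros((h*8,w*8),np.uint8)
    for zz,r in segs:
        p=np.array([N+a*(z-.022)+r*(np.cos(t)*f+np.sin(t)*g) for z in zz for t in th])
        hh=cv2.convexHull(((proj(cam,p)-[x,y]+.5)*8).astype(np.float32)).astype(np.int32);cv2.fillConvexPoly(m,hh,255)
    return cv2.resize(m,(w,h),interpolation=cv2.INTER_AREA)/255
B=dict(side=(178,132,24,20),top=(128,198,20,20))
M={}
for cam,im in(('side',S),('top',T)):
    k=brass(im,B[cam]); M[cam]=np.clip((k-.15)/.2,0,1)
    print(cam,'sum',M[cam].sum(),'max',k.max()); ys,xs=np.mgrid[:k.shape[0],:k.shape[1]]
    print((M[cam]*xs).sum()/M[cam].sum()+B[cam][0],(M[cam]*ys).sum()/M[cam].sum()+B[cam][1])
def run(cams,fixz=None):
    def cost(p):
        N=np.array(p) if fixz is None else np.array([p[0],p[1],fixz])
        return sum(((M[c]-sil(c,N,B[c]))**2).sum() for c in cams)
    x0=[.489,.229,.153] if fixz is None else [.489,.229]
    n=len(x0);sx=np.vstack([x0]+[np.array(x0)+.006*np.eye(n)[i] for i in range(n)])
    r=minimize(cost,x0,method='Nelder-Mead',options=dict(initial_simplex=sx));print(cams,fixz,r.x,r.fun)
run(['side','top']);run(['side'],.154);run(['top'],.154);run(['side','top'],.154)
E
python3 fit.py
```

```text
side sum 21.95765298912265 max 0.3047404063205418
189.0054102495217 142.18792759488886
top sum 33.14288007039974 max 0.3318777292576419
136.9795569146166 207.49262911620002
['side', 'top'] None [0.4865 0.2308 0.1513] 33.11661056448922
['side'] 0.154 [0.4868 0.2315] 18.413677248270748
['top'] 0.154 [0.4858 0.2295] 15.223515368415667
['side', 'top'] 0.154 [0.4857 0.2297] 34.19906893313457
```

servo_tool --series '[[[-2.8, -2.9, 0, 0], [0, 0, 4, 0], [0, 0, 5, 0], [0, 0, 5, 0], [0, 0, 5, 0], [0, 0, 3, 0], [0, 0, 2, 0], [0, 0, 1, 0], [0, 0, 0, 0], [0, 0, 0, 0]]]'

```text
t: 9.25
eef_pos: [0.4901, 0.2292, 0.2977]
ee_rot: [3.142, -0.0, 0.262]
force: [-0.0, 0.2, -4.4]
width: 0.0399
gripper_force: 25.0
```

servo_tool --series '[[[-1.5, -1, 0, 0], [0, 0, 1, 0], [0, 0, 1, 0], [0, 0, 1, 0], [0, 0, 1, 0], [0, 0, 1, 0], [0, 0, 1, 0], [0, 0, 1, 0], [0, 0, 0, 0], [0, 0, 0, 0]]]'

```text
t: 10.08
eef_pos: [0.4883, 0.2298, 0.2905]
ee_rot: [3.141, 0.0, 0.262]
force: [-0.5, 0.3, -4.7]
width: 0.0398
gripper_force: 25.0
```

```bash
python3 - <<'E'
from h import *
s=telemetry.get_state();print(s['eef_pos'],s['force'],s['moment'],s['t'])
a=eyes.grab_frame('side')
c=lambda im,x,y,w,h,k:cv2.resize(im[y:y+h,x:x+w],(w*k,h*k),interpolation=cv2.INTER_CUBIC)
cv2.imwrite('pics/c5.png',c(a,160,90,80,60,8)[:,:,::-1])
E
```

```text
[0.48827803 0.22975402 0.2904776 ] [-0.4886215   0.26173055 -4.7380845 ] [-0.0858756  -0.02453996 -0.02789702] 10.0833
```

View pics/c5.png

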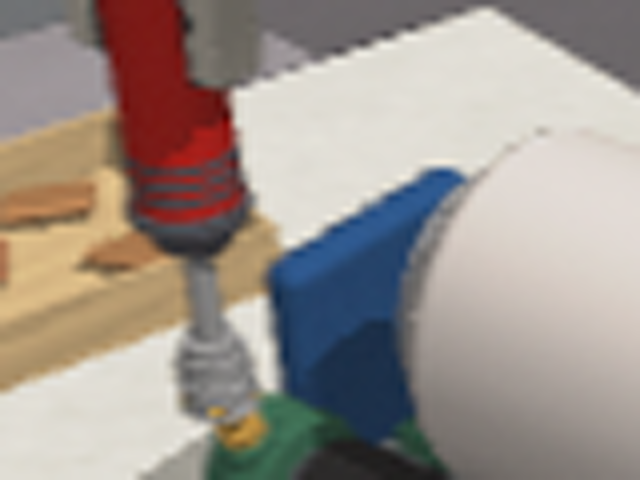

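The coupler (mouth about (225,405) in the crop) now covers the nipple's head, with only the brass base at (240,432) showing. I lower slowly until contact.

servo_tool --series '[[[0, 0, 0.5, 0], [0, 0, 0.5, 0], [0, 0, 0.5, 0], [0, 0, 0.5, 0], [0, 0, 0.5, 0], [0, 0, 0.5, 0], [0, 0, 0, 0], [0, 0, 0, 0], [0, 0, 0, 0], [0, 0, 0, 0]]]'

```text
t: 10.97
eef_pos: [0.4886, 0.23, 0.2878]
ee_rot: [-3.141, -0.001, 0.263]
force: [1.5, 0.5, -2.4]
width: 0.0395
gripper_force: 25.0
```

servo_tool --series '[[[-2.7, 0, 0, 0], [-2.7, 0, 0.1, 0], [-2.6, 0, 0.1, 0], [-2.6, 0, 0.2, 0], [-2.6, 0, 0.2, 0], [-2.6, 0, 0.3, 0], [-2.6, 0, 0.3, 0], [-2.6, 0, 0.3, 0], [-2.6, 0, 0.4, 0], [-2.6, 0, 0.4, 0]]]' --grip_force 15

```text
t: 11.8
eef_pos: [0.4627, 0.2229, 0.2853]
ee_rot: [-3.142, -0.0, 0.262]
force: [1.6, 0.3, -1.5]
width: 0.0397
gripper_force: 15.0
```

servo_tool --series '[[[-2.6, 0, 0.5, 0], [-2.6, 0, 0.5, 0], [-2.6, 0, 0.6, 0], [-2.6, 0, 0.6, 0], [-2.5, 0, 0.7, 0], [-2.5, 0, 0.7, 0], [-2.5, 0, 0.8, 0], [-2.5, 0, 0.8, 0], [-2.5, 0, 0.8, 0], [-2.5, 0, 0.8, 0]]]'

```text
t: 12.63
eef_pos: [0.4382, 0.2163, 0.2785]
ee_rot: [-3.142, -0.0, 0.262]
force: [1.0, 0.3, -0.9]
width: 0.0396
gripper_force: 15.0
```

```bash
python3 - <<'E'
from h import *
s=telemetry.get_state();print(s['eef_pos'],s['force'],s['moment'],s['t'])
a=eyes.grab_frame('side')
c=lambda im,x,y,w,h,k:cv2.resize(im[y:y+h,x:x+w],(w*k,h*k),interpolation=cv2.INTER_CUBIC)
cv2.imwrite('pics/c6.png',c(a,140,60,100,100,6)[:,:,::-1])
E
```

```text
[0.43823979 0.21633267 0.27847162] [ 1.04181688  0.30302852 -0.92601485] [ 0.12270308 -0.59022096  0.04349675] 12.6333
```

View pics/c6.png

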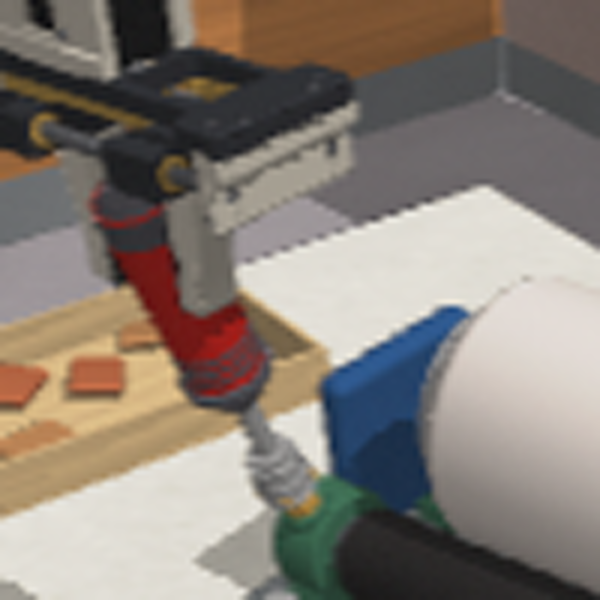

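The gun has pivoted to about 20° with the coupler hooked on the nipple, mouth at about (295,500) in the crop. I continue the arc to 30°.

servo_tool --series '[[[-2.5, 0, 0.9, 0], [-2.5, 0, 1, 0], [-2.5, 0, 1, 0], [-2.5, 0, 1.1, 0], [-2.4, 0, 1.1, 0], [-2.4, 0, 1.2, 0], [-2.4, 0, 1.2, 0], [-2.4, 0, 1.3, 0], [-2.4, 0, 1.3, 0], [-2.4, 0, 1.3, 0]]]'

```text
t: 13.52
eef_pos: [0.4145, 0.2099, 0.2669]
ee_rot: [3.142, 0.0, 0.262]
force: [-0.7, -0.7, 2.3]
width: 0.0395
gripper_force: 15.0
```

servo_tool --series '[[[0, 0, 0, 0], [0, 0, 0, 0], [0.6, 0, 1.1, 0], [0.7, 0, 1.1, 0], [0.6, 0, 1.1, 0], [0.6, 0, 1.1, 0], [0.7, 0, 1.1, 0], [0.6, 0, 1.1, 0], [0.6, 0, 1.1, 0], [0.6, 0, 1.1, 0]]]' --grip_force 60

```text
t: 14.35
eef_pos: [0.4193, 0.211, 0.2591]
ee_rot: [3.141, 0.001, 0.263]
force: [-8.1, -2.4, 8.1]
width: 0.0395
gripper_force: 60.0
```

Measured push is about 15.6 N along the nipple axis, at 142.6 mm and 29.5°. That fits the coupler being snapped home, so I now push in the stem by about 12 mm.

servo_tool --series '[[[0.7, 0, 1.3, 0], [0.8, 0, 1.3, 0], [0.7, 0, 1.3, 0], [0.8, 0, 1.3, 0], [0.7, 0, 1.3, 0], [0.8, 0, 1.3, 0], [0.7, 0, 1.3, 0], [0.8, 0, 1.3, 0], [0, 0, 0, 0], [0, 0, 0, 0]]]'

```text
t: 15.18
eef_pos: [0.4247, 0.2125, 0.2489]
ee_rot: [3.141, 0.001, 0.263]
force: [-10.6, -2.6, 10.7]
width: 0.0391
gripper_force: 60.0
```

```bash
python3 - <<'E'
from h import *
np.set_printoptions(precision=4,suppress=True)
s=telemetry.get_state();print(s['eef_pos'],s['force'],s['moment'],s['t'])
N=np.array([.487,.2295,.154]);e=np.array([np.cos(.263),np.sin(.263),0])
d=s['eef_pos']+np.array([0,0,.019])-N;print(np.linalg.norm(d),np.degrees(np.arctan2(-d@e,d[2])))
F=s['force']+np.array([0,0,5.2]);print(np.linalg.norm(F),F@e,F[2])
a=eyes.grab_frame('side')
c=lambda im,x,y,w,h,k:cv2.resize(im[y:y+h,x:x+w],(w*k,h*k),interpolation=cv2.INTER_CUBIC)
cv2.imwrite('pics/c7.png',c(a,140,60,100,100,6)[:,:,::-1])
E
```

```text
[0.4247 0.2125 0.2489] [-10.6168  -2.5843  10.7364] [-0.6477  3.8692  0.0779] 15.1833
0.13093020873277567 29.553805831453538
19.322645503774112 -10.923637266451395 15.936396178518695
```

View pics/c7.png

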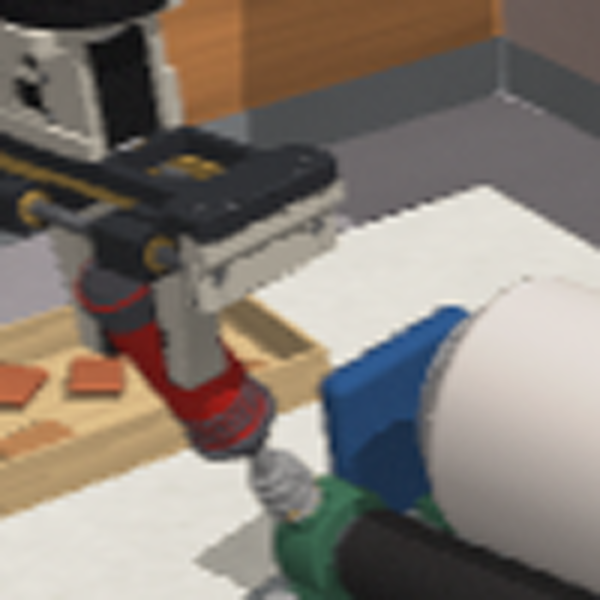

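The stem has visibly gone in: the collar-to-coupler gap has closed, axial push is about 19 N and tilt about 29.5°, with the coupler seated at about (295,500) in the crop. I hold.

servo_tool --series '[[[0, 0, 0, 0], [0, 0, 0, 0], [0, 0, 0, 0], [0, 0, 0, 0], [0, 0, 0, 0], [0, 0, 0, 0], [0, 0, 0, 0], [0, 0, 0, 0], [0, 0, 0, 0], [0, 0, 0, 0]]]'

```text
t: 16.07
eef_pos: [0.4247, 0.2124, 0.249]
ee_rot: [3.141, 0.001, 0.263]
force: [-10.7, -2.5, 10.3]
width: 0.0391
gripper_force: 60.0
```

servo_tool --series '[[[0, 0, 0, 0], [0, 0, 0, 0], [0, 0, 0, 0], [0, 0, 0, 0], [0, 0, 0, 0], [0, 0, 0, 0], [0, 0, 0, 0], [0, 0, 0, 0], [0, 0, 0, 0], [0, 0, 0, 0]]]'

```text
t: 16.9
eef_pos: [0.4247, 0.2125, 0.249]
ee_rot: [3.142, 0.001, 0.263]
force: [-10.5, -1.8, 10.3]
width: 0.0396
gripper_force: 60.0
```

servo_tool --series '[[[0, 0, 0, 0], [0, 0, 0, 0], [0, 0, 0, 0], [0, 0, 0, 0], [0, 0, 0, 0], [0, 0, 0, 0], [0, 0, 0, 0], [0, 0, 0, 0], [0, 0, 0, 0], [0, 0, 0, 0]]]'

```text
t: 17.73
eef_pos: [0.4247, 0.2125, 0.2489]
ee_rot: [3.141, 0.001, 0.263]
force: [-10.0, -1.7, 10.4]
width: 0.0395
gripper_force: 60.0
```

```bash
python3 -c "
from h import *
print(ticket.job_done())"
```

```text
the job is handed in; nothing more can be done
None
```

I handed the job in with the red gun still gripped at 60 N and pressed onto the bare left-front nipple at about 19 N for over 2 s. I estimate the stem about 12 mm in, from arm position and force rather than a direct reading, and the hand-in call returned no verdict.

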